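# Stand the stirring rod to drain and wedge up the draining tray

### The job

Take the white stirring rod that leans in the steel rinse beaker and stand it upright, right down, in the holder cup on the steel draining tray. Then take the wooden wedge and slide it, flat on the bench and thin end first, under the tray's end away from the spout until the two feet there have just come off the bench - a few millimetres, less than a centimetre - so that the tray falls towards the trough; finish holding the wedge there, still gripped, with the tray resting on it and its spout still over the trough. Do not tip over the rinse beaker, and leave the other glassware, bottles and tools where they are.

Things in the scene. Friction and masses are not known exactly. Their poses are not given: they have to be found in the camera images.
- rod_mid (a point): White stirring rod, 200 mm long, 12 mm diameter, round ends, about 50 g; the point is half-way along it and z runs along the rod (either end may go down). It starts leaning about 27 deg from upright in the rinse beaker, its foot on the beaker's floor, about 85 mm of it standing out above the rim; it leans away from the robot, up to 50 deg to either side.
- rinse_mid (a point): Loose stainless rinse beaker, 70 mm diameter, 105 mm high, walls 3 mm, open at the top, 220 g; the point is on its axis half-way up (52 mm above the bench).
- cup_mouth (a point): Middle of the mouth of the holder cup: an upright steel tube welded to the tray, 32 mm outside and 26 mm inside, closed below; its inner floor is 67 mm below this point and its mouth is 85 mm above the bench. z up, same axes as the tray.
- tray: Loose stainless draining tray (about 1 kg), 220 mm wide along its x, 300 mm long along its y, spout at its +y end; it stands on four rubber feet 12 mm high and 20 mm in diameter, at x = +-85 mm and y = +-125 mm; its sides rise to 47 mm above the bench. Origin on the bench plane under its middle. Its two spout-end feet stand 2 mm from the trough's raised rim, which stops the tray from sliding away. A light glass beaker drains upside down on it.
- lift_edge (a point): Middle of the lower edge of the tray's end away from the spout (tray y = -150 mm), 12 mm above the bench when the tray stands on all its feet; the wedge goes in here, along the tray's +y. The nearest feet are 85 mm to either side and 25 mm in.
- lift_foot_near (a point): Centre of the sole of the tray's foot at x = -85, y = -125 mm (end away from the spout); 0 mm above the bench when down.
- lift_foot_far (a point): Centre of the sole of the tray's foot at x = +85, y = -125 mm (end away from the spout); 0 mm above the bench when down.
- spout_foot_near (a point): Centre of the sole of the tray's foot at x = -85, y = +125 mm (spout end); stays on the bench, the tray pivots here.
- spout_foot_far (a point): Centre of the sole of the tray's foot at x = +85, y = +125 mm (spout end); stays on the bench.
- spout (a point): Outer end of the tray's drain spout, 180 mm from the tray's middle along its +y, over the trough.
- trough: Drip trough fixed in the bench, 260 mm along its x, 140 mm along its y, with a 10 mm high raised rim; origin at its middle on the bench plane. A thin white swan-neck tap, 243 mm high, stands at its far (+x) end.
- wedge_heel (a point): Loose plain wooden wedge, 150 mm long, 40 mm wide, 85 g: flat below, 34 mm high at the thick end, 4 mm at the thin end (rises 1 in 5). This point is 20 mm from the thick end, in the middle of the width, 15 mm above its underside (the wedge is 30 mm high there): grip it here across the 40 mm width. x points to the thin end, z up.
- wedge_tip (a point): Middle of the wedge's thin end, at its underside, 130 mm from the grip point along x.
- wedge: The same wedge; origin in the middle of its underside (75 mm from either end), x to the thin end.
- rod: The same stirring rod; origin half-way along it, z along it.
- draining_beaker_mid (a point): Bystander: glass beaker upside down on the tray, 64 mm diameter, 85 mm high, its top 100 mm above the bench; the point is at its middle.
- small_beaker_mid (a point): Bystander: glass beaker, 48 mm diameter, 60 mm high; point at its middle.
- jar_a_mid (a point): Bystander: glass jar with green lid, 66 mm diameter, 85 mm high; point at its middle.
- jar_b_mid (a point): Bystander: another such jar; point at its middle.
- wash_bottle_mid (a point): Bystander: white wash bottle, 62 mm diameter, 190 mm high with its bent nozzle; point 65 mm above the bench.
- pipette_bulb_mid (a point): Bystander: brown rubber pipette bulb, 48 mm diameter, 78 mm high; point half-way up.
- spatula_mid (a point): Bystander: thin steel laboratory spatula, 180 mm long, lying flat on the bench; the point is half-way along it.
Things that resemble listed ones, but are neither listed nor needed, are in the scene too. Of the things that look like the wedge, the largest one is meant.

How it is judged:
On the way, in this order (a step that is already met when the one before it is completed fails the run):
1. the stirring rod stands upright, right down, in the holder cup and has been let go (angle between the z axis of rod_mid and the z axis of tray, either way round below 0.3 rad and z of rod_mid in the frame of cup_mouth between 0.02 and 0.037 m and horizontal distance between rod_mid and cup_mouth below 0.028 m and contact force between each of the fingers, the arm and rod below 0.1 N), for 0.3 s.
2. the held wedge, flat on the bench, carries the tray's end with its two feet just off the bench (height (world z) of lift_foot_near between 0.0015 and 0.01 m and height (world z) of lift_foot_far between 0.0015 and 0.01 m and height (world z) of each of spout_foot_near, spout_foot_far below 0.0025 m and contact force between wedge and tray above 1 N and contact force between the fingers and wedge above 2 N and contact force between each of the fingers, the arm and tray below 0.3 N and angle between wedge_heel's own z axis and vertical below 0.07 rad and height (world z) of wedge_tip below 0.005 m), for 0.2 s.
At the end, for the whole second after the job is handed in: Lift-end feet 1.5-10 mm up, spout feet down (2.5 mm), spout over the trough; the wedge flat (0.07 rad, tip within 5 mm of the bench), gripped (2 N) and carrying the tray (1 N), the robot not touching the tray or rod; the rod on the cup's floor within 0.3 rad of upright (all of step 1 and all of step 2 and y of spout in the frame of trough between -0.05 and 0.03 m and x of spout in the frame of trough between -0.09 and 0.09 m); the arm keeps its last pose, push and grip.
It fails at once if a glass beaker standing by or draining on the tray is moved more than 30 mm or tipped (distance of any of draining_beaker_mid, small_beaker_mid from where it was at the start of the episode above 0.03 m or angle between any of draining_beaker_mid, small_beaker_mid's own z axis and vertical above 0.4 rad).
It fails at once if a jar is moved more than 30 mm or tipped (distance of any of jar_a_mid, jar_b_mid from where it was at the start of the episode above 0.03 m or angle between any of jar_a_mid, jar_b_mid's own z axis and vertical above 0.4 rad).
It fails at once if the wash bottle or the pipette bulb is moved more than 30 mm or tipped (distance of any of wash_bottle_mid, pipette_bulb_mid from where it was at the start of the episode above 0.03 m or angle between any of wash_bottle_mid, pipette_bulb_mid's own z axis and vertical above 0.4 rad).
It fails at once if the spatula is moved more than 30 mm (distance of spatula_mid from where it was at the start of the episode above 0.03 m).
It fails at once if the rinse beaker is tipped over (angle between rinse_mid's own z axis and vertical above 0.6 rad).
It also fails if it takes over 67 s, if anything falls off the work surface, if the arm or the gripper's body presses on something with over 40 N, if the wrist force passes 120 N, or if a joint passes its speed limit or range.

### The arm

A 6-joint arm with a two-finger parallel gripper is mounted at the origin on the work surface. World frame = base frame: x ahead of the robot, y to its left, z up, the work surface at z = 0. Lengths are in m, angles in rad, forces in N, time in s.
With the tool pointing down it reaches from about 0.275 to 0.75 m from the base axis. Payload 10.2 kg.
Tool frame: the origin (TCP) lies at the very end of the fingers, on their centre line; the grasp point (between the pads) lies 19 mm behind it; y points along the fingers, z is the direction in which the jaws open and shut, and the axes are right-handed (so a half turn about y gives the same grasp; the last joint's range is limited). The gripper opens to 88 mm and grips with 3 to 60 N. Pads are 18 mm wide; open, the fingers measure 123 mm over their backs; the gripper's body (75 mm by 187 mm) begins 45 mm behind the grasp point.
Start: joints at [1.115, 0.313, 1.498, -0, 1.331, -0.223], TCP at [0.121, 0.511, 0.239] pointing down, gripper open.
Joint ranges: [-2.94, 2.94], [-0.97, 2.17], [0.19, 2.56], [-1.23, 4.37], [0.02, 3.11], [-2.88, 2.88]. Speed limits (rad/s): [2.39, 2.39, 3.01, 3.14, 3.14, 3.14].

### API

Orientations are given as a rotation vector (axis times angle).
In Python, from workcell import bot gives the robot as it stands. The module is installed in compiled form; this text tells all that it offers.
- The arm moves only by the tool move_arm, never from a script. Its argument "commands" is text: rows parted by semicolons, each of 7 numbers parted by spaces: the shift along the tool's x, y, z each as a share of 0.8 m, from -1 to 1, then the turn, a rotation vector about the tool's x, y, z each as a share of 180 degrees, from -1 to 1, then the opening, from -1 (shut) to 1 (fully open). A call has 1 to 12 rows; each row is the pose to reach, as a shift and turn from the pose commanded when the call began, along the tool's axes at that moment, turning the shorter way round; what a row does not reach only later rows make up. A row lasts 1/12 s, in which the tool goes at most 41.7 mm and 7.16 degrees, less where a joint would pass 70% of its speed; a pose out of reach is approached as far as the arm can. A call with a number of a shift or a turn outside -1 to 1 is refused whole. A call with a gripper value outside its range is refused whole. The fingers move at their own pace and stop on an object; "squeeze" is the grip in N (left out, the last holds). Time passes only in rows, so rows that repeat a pose let the fingers close. It gives the time, the measured TCP pose, the force and the opening at its end, in the units of the state.
- bot.sense(): the state, without advancing time (a new reading comes with each control period).
- bot.capture(name): name is "scene" or "top" or "wrist"; returns a dict with "image" (480x640x3 uint8, red, green, blue), "depth" (480x640 float32, m along the optical axis (not along the pixel's ray), 0 where there is no reading), "fx", "fy", "cx", "cy" (pixels), "origin" and "rotation" of the camera in the world; the wrist camera has in their place "mount" (4x4, takes a point from camera to tool coordinates, whose origin is the TCP and whose axes are the tool frame's). Camera axes: x right, y down, z forward; pixel columns grow to the right and rows downward; lengths in m; the calibration is good to about 2 mm. A picture is of the moment at which its call begins: read the wrist's pose just before it.
- bot.close_job(): hands the job in, once; it reports no verdict.
The state is a dict: "time": time; "joints": joint angles; "qvel": joint speeds; "joint_torque": joint torques, N m; "eef_pos": TCP position; "tool_rot": TCP orientation; "wrist_force": force on the tool from outside, world axes, zero at the start; "ft_torque": the same for the moment, N m; "grip_width": finger opening in m.
Only numpy, scipy, OpenCV 4.12 (cv2) and the standard library are available. Lean on these libraries where they do the work, as an engineer would, in place of code of your own. Each camera call takes 0.05 s, during which the arm holds its last target. There are 200 camera calls.

## Working session

There is one attempt and no reset: what is moved stays moved. The work goes in short steps, Python scripts to look and compute and a tool call to move; the robot and the scene stay as the last step left them, time stands still between calls to the robot, and variables do not carry over. Pictures are saved under pics/ and viewed, about 8 in all and at most 12, crops included, and the job is handed in when it is done.

Besides the shell and the picture viewer there is one more tool, called after "Call:" as name(argument=value, ...) on one line, values as JSON. move_arm: Moves the arm, as the interface text tells. Shift numbers are shares of 0.8 m and turn numbers shares of 180 degrees, none past 1 either way. Its arguments: {"type":"object","properties":{"commands":{"type":"string"},"squeeze":{"type":"number"}},"required":["commands"]}

```bash
mkdir -p pics
cat > h.py <<'E'
import numpy as np, cv2, pickle
from scipy.spatial.transform import Rotation as R
from workcell import bot
def cap(name,save=None):
    s=bot.sense(); c=bot.capture(name)
    if name=='wrist':
        T=np.eye(4);T[:3,:3]=R.from_rotvec(s['tool_rot']).as_matrix();T[:3,3]=s['eef_pos']
        M=T@np.array(c['mount']);c['origin']=M[:3,3];c['rotation']=M[:3,:3]
    c['origin']=np.array(c['origin']);c['rotation']=np.array(c['rotation'])
    if save:
        cv2.imwrite(f'pics/{save}.png',c['image'][:,:,::-1]);pickle.dump(c,open(f'pics/{save}.pkl','wb'))
    return c
def load(n): return pickle.load(open(f'pics/{n}.pkl','rb'))
def cloud(c):
    v,u=np.mgrid[:480,:640];d=c['depth']
    p=np.stack([(u-c['cx'])/c['fx']*d,(v-c['cy'])/c['fy']*d,d],-1)
    return p@c['rotation'].T+c['origin']
def ray(c,u,v):
    return c['rotation']@np.array([(u-c['cx'])/c['fx'],(v-c['cy'])/c['fy'],1.])
def atz(c,u,v,z):
    r=ray(c,u,v);return c['origin']+r*(z-c['origin'][2])/r[2]
def proj(c,p):
    q=c['rotation'].T@(np.array(p)-c['origin']);return q[0]/q[2]*c['fx']+c['cx'],q[1]/q[2]*c['fy']+c['cy']
def rel(pos,rot=None):
    """shift/turn shares from the current measured pose"""
    s=bot.sense();A=R.from_rotvec(s['tool_rot'])
    sh=A.inv().apply(np.array(pos)-s['eef_pos'])/0.8
    tu=np.zeros(3) if rot is None else (A.inv()*rot).as_rotvec()/np.pi
    return np.round(np.r_[sh,tu],4)
E
python3 - <<'E'
from h import *
for n in('scene','top'):
    c=cap(n,n+'0');print(n,c['origin'],c['rotation'].round(3).tolist(),c['fx'],c['cx'],c['cy'])
s=bot.sense();print(s);print(R.from_rotvec(s['tool_rot']).as_matrix().round(3))
print(bot.capture('wrist')['mount'])
a=cv2.imread('pics/scene0.png')
E
```

```text
scene [1.29805461 0.22733954 1.19114985] [-1.618, -2.145, 0.691] 596.8362441701961 307.54079331480546 235.69422904946776
top [0.37574769 0.02608066 1.3592053 ] [-2.159, 2.151, -0.168] 582.5768500741821 313.22442533518534 238.41058370031558
{'time': 0.1, 'joints': array([ 1.11458407e+00,  3.13386841e-01,  1.49831169e+00, -8.51104129e-07,
        1.33101105e+00, -2.23427640e-01]), 'qvel': array([ 0.00054579, -0.00171638, -0.00278764,  0.00037293, -0.00021269,
        0.00091434]), 'joint_torque': array([ 2.80709937e-03, -4.02811968e+01, -2.52644992e+01,  6.95478427e-02,
        3.41581309e-02, -3.70628925e-05]), 'eef_pos': array([0.12104423, 0.5106437 , 0.23824059]), 'tool_rot': array([-1.56411352,  0.18307264, -0.18248791]), 'wrist_force': array([-0.41855493, -0.78618146, -0.3402283 ]), 'ft_torque': array([-0.10389644, -0.01379831,  0.05136382]), 'grip_width': 0.08806093189754434}
[[ 0.973 -0.     0.231]
 [-0.231 -0.001  0.973]
 [-0.    -1.    -0.001]]
[[ 5.29909216e-04  9.58730992e-01  2.84314271e-01 -7.41010735e-02]
 [-1.56028823e-03 -2.84313173e-01  9.58730194e-01 -1.46748073e-01]
 [ 9.99998642e-01 -9.51652177e-04  1.34523651e-03 -9.98981171e-04]
 [ 0.00000000e+00  0.00000000e+00  0.00000000e+00  1.00000000e+00]]
```

View pics/scene0.png

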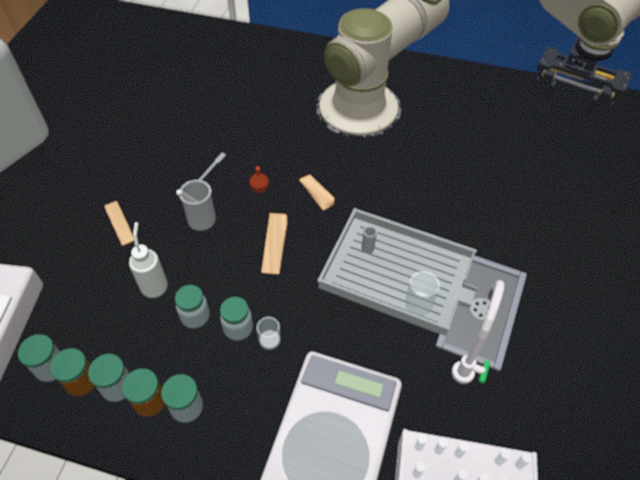

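View pics/top0.png

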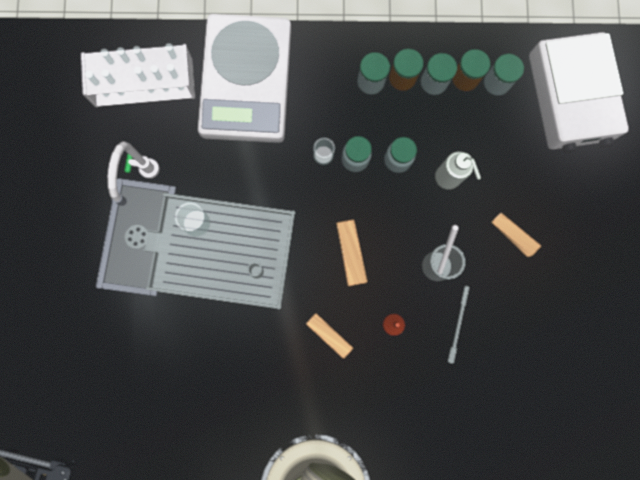

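The top view shows wedge-like pieces at (352,252), (329,335) and (516,234). The rod leans in the beaker at (445,262), its top at (453,228). The cup is at (256,270), with the tray's lift end around x≈287. Next I'll measure with depth.

```bash
sed -i "s/c\['rotation'\]=np.array(c\['rotation'\])$/c['rotation']=np.array(c['rotation'])\n    if c['rotation'].ndim==1: c['rotation']=R.from_rotvec(c['rotation']).as_matrix()/" h.py
python3 - <<'E'
from h import *
for n in('scene','top'):
    c=load(n+'0');
    if c['rotation'].ndim==1: c['rotation']=R.from_rotvec(c['rotation']).as_matrix();pickle.dump(c,open(f'pics/{n}0.pkl','wb'))
c=load('top0');P=cloud(c);im=c['image'];s=load('scene0')
hsv=cv2.cvtColor(im,cv2.COLOR_RGB2HSV)
m=((hsv[...,0]>8)&(hsv[...,0]<25)&(hsv[...,1]>80)&(hsv[...,2]>120)).astype(np.uint8)
k,l,st,ce=cv2.connectedComponentsWithStats(m)
for i in range(1,k):
    if st[i,4]<150: continue
    p=P[l==i];q=p[:,:2].astype(np.float32);r=cv2.minAreaRect(q)
    d=q-q.mean(0);w=np.linalg.svd(d-d.mean(0),full_matrices=0)[2][0]
    t=d@w;o=np.argsort(t);n=len(o)//8
    print('wood',ce[i].round(),r,'dir',w,'z ends lo/hi',np.median(p[o[:n],2]),np.median(p[o[-n:],2]),'z med',np.median(p[:,2]))
print('bench',np.median(P[300:330,300:310,2]))
for nm,(u,v) in dict(rodtop=(454,229),rod2=(449,243),cup=(256,270),rim=(463,262),traycorn=(294,212),c2=(281,306)).items():
    print(nm,P[v,u].round(4))
def tile(c,x0,y0,w,h,f): return cv2.resize(c['image'][y0:y0+h,x0:x0+w,::-1],None,fx=f,fy=f,interpolation=cv2.INTER_CUBIC)
A=tile(c,270,200,180,140,4.);cv2.imwrite('pics/cr1.png',tile(c,300,190,200,150,4.))
E
```

```text
wood [516. 235.] ((0.5128974318504333, -0.2391236424446106), (0.11564528942108154, 0.5858324766159058), 16.1788272857666) dir [-0.20697089 -0.9783471 ] z ends lo/hi 0.00284827917433228 0.021681727494936798 z med 0.011616960413922017
wood [351. 253.] ((0.4827965497970581, -0.06607688963413239), (0.10784029960632324, 0.261113703250885), 71.71577453613281) dir [-0.9895691  -0.14405902] z ends lo/hi 0.0037311710721557034 0.02988909849237642 z med 0.016722017738377115
wood [329. 336.] ((0.3446081876754761, -0.029117945581674576), (0.12340966612100601, 0.03450088948011398), 47.38291549682617) dir [-0.67078555 -0.74165136] z ends lo/hi 0.022631380307163385 0.0030764585208824524 z med 0.012068175990490926
bench -0.0009078801951846183
rodtop [ 0.5641 -0.2806  0.1803]
rod2 [ 0.541  -0.2806  0.1358]
cup [0.492  0.1381 0.0193]
rim [ 0.5038 -0.3178  0.1039]
traycorn [0.6231 0.0511 0.0462]
c2 [ 0.4104  0.0806 -0.0046]
```

View pics/cr1.png

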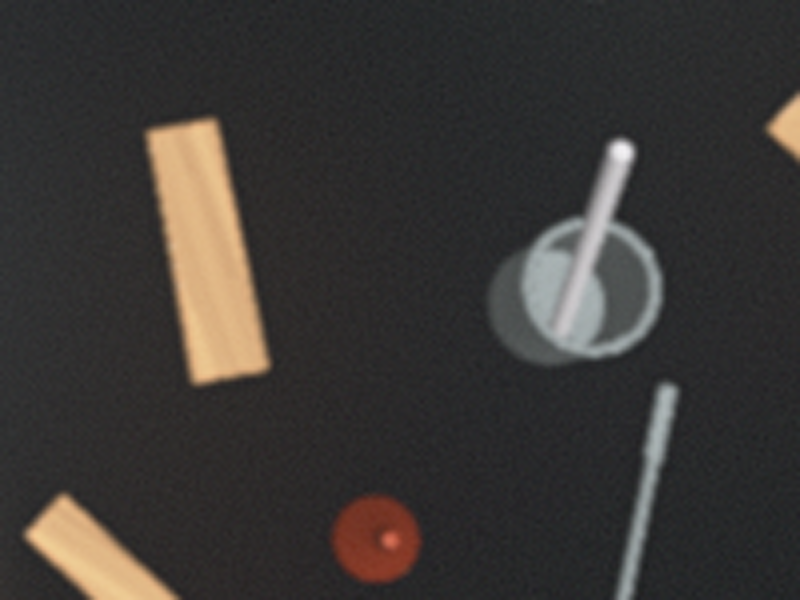

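The largest piece is (352,252): its length is about 150 mm and it slopes up to about 30 mm. The piece at (329,335) is about 123×34, and the one at (516,234) is shorter, with a 22 mm end. So I'm taking (352,252), with its thin end away from the robot (crop top). In the crop the rod's top is at (620,152) and the rim centre at (592,286). Next is one composite of the tray plus the scene view of the beaker.

Run:
```python
from h import *
c=load('top0');s=load('scene0')
def tile(c,x0,y0,w,h,f): return cv2.resize(c['image'][y0:y0+h,x0:x0+w,::-1],None,fx=f,fy=f,interpolation=cv2.INTER_CUBIC)
cv2.imwrite('pics/cr2.png',np.vstack([tile(c,90,170,220,150,3.6)[:300+0] if 0 else tile(c,100,175,200,140,4)[:,:800][:560]]))
b=tile(s,160,140,100,100,4);d=tile(s,310,200,100,100,4)
cv2.imwrite('pics/cr3.png',np.hstack([b,d]))
```

```text
(no output)
```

View pics/cr2.png

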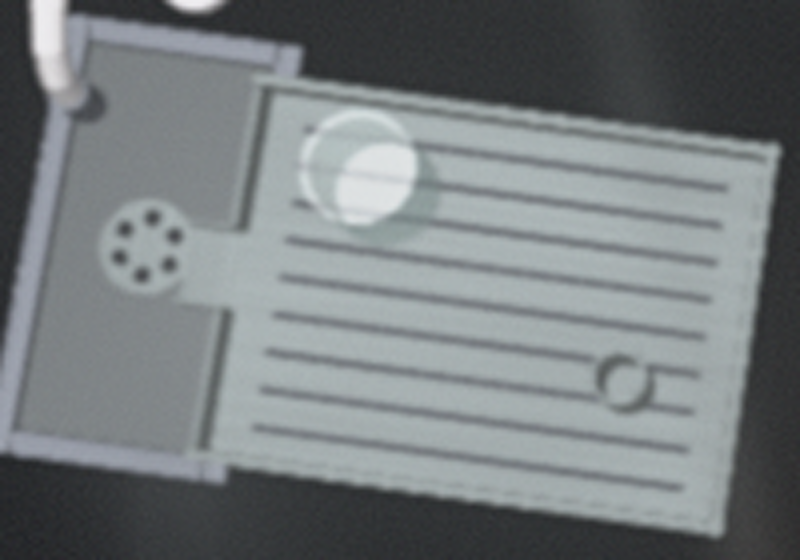

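View pics/cr3.png

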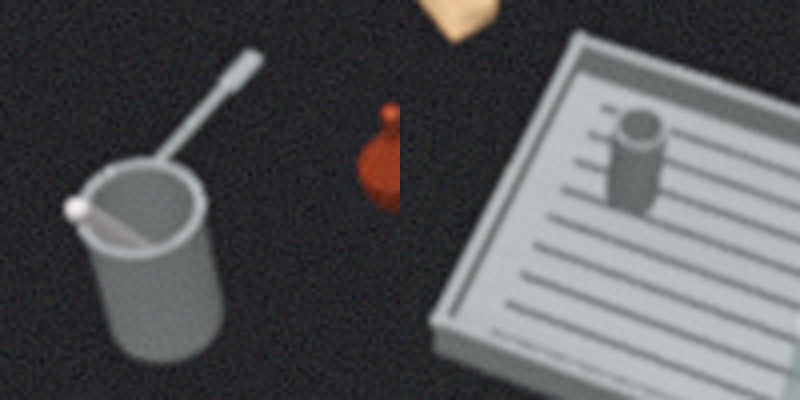

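Top crop: tray rim corners at (777,148), (722,530), (257,80) and (207,455), cup mouth at (625,382). Scene crop: rod tip at (76,208), rinse rim centre at (144,207), cup mouth at (640,128), tray corners at (580,38) and (437,320). Triangulating from these.

Run:
```python
from h import *
c=load('top0');s=load('scene0')
def tri(a,b):
    o1,o2=c['origin'],s['origin'];r1,r2=ray(c,*a),ray(s,*b);r1/=np.linalg.norm(r1);r2/=np.linalg.norm(r2)
    k=np.linalg.lstsq(np.c_[r1,-r2],o2-o1,rcond=None)[0]
    p,q=o1+k[0]*r1,o2+k[1]*r2;return ((p+q)/2).round(4),np.linalg.norm(p-q).round(4)
print('rodtop',tri((455,228),(179,192)),atz(c,455,228,.185))
print('rim',tri((448,261.5),(196,191.7)),atz(c,448,261.5,.105))
print('cup',tri((256.2,270.5),(370,232)),atz(c,256.2,270.5,.085))
print('corners',tri((280.5,307.5),(355,209.5)),tri((294.25,212),(319.2,280)))
for p in((294.25,212),(280.5,307.5),(164,195),(151.7,288.7)): print('trayrim',atz(c,*p,.047))
# wedge corners from crop: thin end z4, thick 34
f=lambda u,v:(300+u/4,190+v/4)
for p,z in(((146,130),.004),((217,119),.004),((269,370),.034),((193,384),.034)): print('wedge',atz(c,*f(*p),z))
# rod fit by depth in top
P=cloud(c)
pts=[]
for t in np.linspace(.02,.6,25):
    u,v=f(620+t*(562-620),152+t*(335-152));pts.append(P[int(round(v)),int(round(u))])
pts=np.array(pts);g=pts[pts[:,2]>.08];m=g.mean(0);d=np.linalg.svd(g-m)[2][0];d*=np.sign(d[2])
print(g.round(3)[::4]);print('rod dir',d,'tilt',np.degrees(np.arccos(d[2])),'pt at .15',m+d*(.15-m[2])/d[2])
h=f(562,335);print('rod low ray at z .02',atz(c,*h,.02))
print('others',[ (n,atz(c,u,v,z).round(3)) for n,u,v,z in(('drain',(190),217,.1),('bulb',394,325,.03),('spat1',466,288,.01),('spat2',452,361,.01),('bottle',461,163,.15),('wood2',516,234,.01),('sm',324,151,.06))])
```

```text
rodtop (array([ 0.5663, -0.2823,  0.1777]), np.float64(0.0022)) [ 0.56543389 -0.28150138  0.185     ]
rim (array([ 0.5036, -0.2814,  0.1071]), np.float64(0.0059)) [ 0.50465454 -0.28487764  0.105     ]
cup (array([0.4852, 0.1362, 0.0772]), np.float64(0.0069)) [0.48515502 0.13211893 0.085     ]
corners (array([0.4051, 0.0834, 0.0445]), np.float64(0.0075)) (array([0.6226, 0.0535, 0.0454]), np.float64(0.006))
trayrim [0.6229453  0.05051019 0.047     ]
trayrim [0.40573475 0.07966757 0.047     ]
trayrim [0.66089247 0.34903002 0.047     ]
trayrim [0.44666737 0.36820868 0.047     ]
wedge [ 0.606399   -0.04855881  0.004     ]
wedge [ 0.61320705 -0.09055262  0.004     ]
wedge [ 0.46315628 -0.11655035  0.034     ]
wedge [ 0.45504655 -0.0732066   0.034     ]
[[ 0.564 -0.283  0.179]
 [ 0.558 -0.281  0.169]
 [ 0.55  -0.283  0.151]
 [ 0.543 -0.284  0.14 ]
 [ 0.534 -0.284  0.12 ]
 [ 0.527 -0.285  0.107]
 [ 0.52  -0.283  0.097]]
rod dir [0.45686695 0.02211341 0.88926013] tilt 27.219577594953858 pt at .15 [ 0.54774925 -0.28264263  0.15      ]
rod low ray at z .02 [ 0.48489516 -0.28771429  0.02      ]
others [('drain', array([0.601, 0.277, 0.1  ])), ('bulb', array([ 0.368, -0.177,  0.03 ])), ('spat1', array([ 0.453, -0.349,  0.01 ])), ('spat2', array([ 0.287, -0.311,  0.01 ])), ('bottle', array([ 0.712, -0.308,  0.15 ])), ('wood2', array([ 0.58 , -0.471,  0.01 ])), ('sm', array([ 0.764, -0.017,  0.06 ]))]
```

```bash
cat >> h.py <<'E'
def Rt(yaw,tilt=0):
    """tool x at yaw; tilt>0 (deg) tips the finger direction outward along +tool x"""
    a=np.radians(yaw);x=np.array([np.cos(a),np.sin(a),0]);y=np.array([0,0,-1.]);
    return R.from_matrix(np.c_[x,y,np.cross(x,y)])*R.from_euler('z',-tilt,degrees=True)
E
python3 - <<'E'
from h import *
print(rel([.545,-.284,.30],Rt(3)))
A=Rt(0,27);print(A.as_matrix()[:,1])
E
```

```text
[ 7.448e-01 -7.650e-02 -8.443e-01  3.000e-04 -9.080e-02 -1.000e-04]
[ 0.4539905   0.         -0.89100652]
```

Call:
move_arm(commands="0.3 -0.0765 -0.35 0 -0.0908 0 1;0.3 -0.0765 -0.35 0 -0.0908 0 1;0.3 -0.0765 -0.35 0 -0.0908 0 1;0.3 -0.0765 -0.35 0 -0.0908 0 1;0.3 -0.0765 -0.35 0 -0.0908 0 1;0.3 -0.0765 -0.35 0 -0.0908 0 1;0.3 -0.0765 -0.35 0 -0.0908 0 1;0.3 -0.0765 -0.35 0 -0.0908 0 1;0.3 -0.0765 -0.35 0 -0.0908 0 1;0.3 -0.0765 -0.35 0 -0.0908 0 1")

```text
time: 0.98
eef_pos: [0.2926, 0.1785, 0.3008]
tool_rot: [-1.572, -0.037, 0.034]
wrist_force: [0.2, 0.6, -1.2]
grip_width: 0.088
```

Run:
```python
from h import *
s=bot.sense();print(s['eef_pos'],s['joints'],s['wrist_force']);print(rel([.545,-.284,.30],Rt(3)))
```

```text
[0.2925715  0.17852244 0.3008086 ] [ 2.02778999e-01 -1.55414768e-01  1.84601389e+00 -1.45085562e-03
  1.44906708e+00 -1.41271500e+00] [ 0.16146437  0.63456237 -1.24349687]
[ 2.893e-01  2.300e-03 -5.917e-01  4.000e-04 -2.400e-03  7.000e-04]
```

Call:
move_arm(commands="0.289 0.002 -0.592 0 -0.0024 0 1;0.289 0.002 -0.592 0 -0.0024 0 1;0.289 0.002 -0.592 0 -0.0024 0 1;0.289 0.002 -0.592 0 -0.0024 0 1;0.289 0.002 -0.592 0 -0.0024 0 1;0.289 0.002 -0.592 0 -0.0024 0 1;0.289 0.002 -0.592 0 -0.0024 0 1;0.289 0.002 -0.592 0 -0.0024 0 1;0.289 0.002 -0.592 0 -0.0024 0 1;0.289 0.002 -0.592 0 -0.0024 0 1;0.289 0.002 -0.592 0 -0.0024 0 1;0.289 0.002 -0.592 0 -0.0024 0 1")

```text
time: 1.98
eef_pos: [0.5335, -0.2555, 0.2979]
tool_rot: [-1.57, -0.047, 0.048]
wrist_force: [0.1, 1.1, 0.7]
grip_width: 0.088
```

Call:
move_arm(commands="0 0 -0.05 0 0 0 1;0 0 -0.05 0 0 0 1;0 0 -0.05 0 0 0 1")

```text
time: 2.23
eef_pos: [0.5351, -0.295, 0.2969]
tool_rot: [-1.569, -0.044, 0.047]
wrist_force: [0.1, 0.7, -0.1]
grip_width: 0.088
```

Run:
```python
from h import *
s=bot.sense();print(s['eef_pos'],s['joints'])
c=cap('wrist','w1')
```

```text
[ 0.53511154 -0.29504959  0.29686967] [-6.95460452e-01  4.82451422e-01  1.10436080e+00  1.61164658e-04
  1.55706662e+00 -2.32438584e+00]
```

View pics/w1.png

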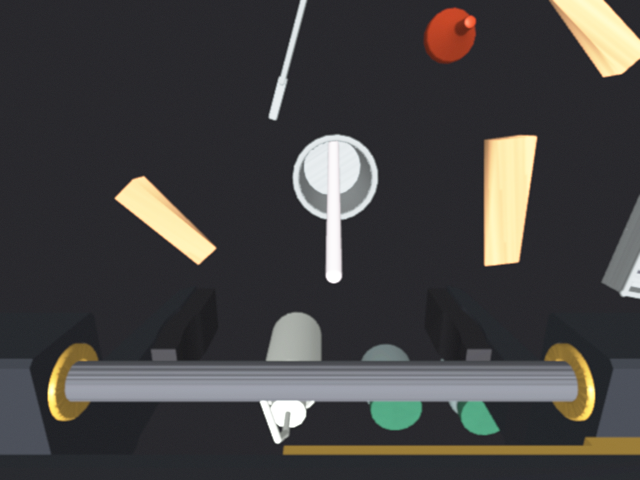

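The wrist view shows the rod from its foot (333,145) to its tip (334,276), the rim centre at (335,177), the wedge at (510,200) and the bottle at (290,360). Next I'll fit the rod axis.

Run:
```python
from h import *
c=load('w1');P=cloud(c)
g=np.array([np.median(P[v,330:338],0) for v in range(222,272,3)])
m=g.mean(0);d=np.linalg.svd(g-m)[2][0];d*=np.sign(d[2])
print(g.round(4)[::4]);print('dir',d,np.degrees(np.arccos(d[2])),'surf@.14',m+d*(.14-m[2])/d[2])
n=c['origin']-m;n-=n@d*d;n/=np.linalg.norm(n);a=m-6e-3*n
for z in(.15,.14,.135,.178):print('axis',z,a+d*(z-a[2])/d[2])
print('rim',atz(c,335,177,.105),P[136,335],P[177,295],P[177,376])
print('wedge',[atz(c,*p).round(4) for p in((485,140,.034),(535,136,.034),(485,265,.004),(519,262,.004))])
```

```text
[[ 0.537  -0.2844  0.1333]
 [ 0.5438 -0.2844  0.1459]
 [ 0.5501 -0.2844  0.1583]
 [ 0.5562 -0.2844  0.1698]
 [ 0.562  -0.2844  0.1801]]
dir [4.67107049e-01 3.48695408e-04 8.84200703e-01] 27.846680559406366 surf@.14 [ 0.5407433  -0.28440488  0.14      ]
axis 0.15 [ 0.55279243 -0.28394554  0.15      ]
axis 0.14 [ 0.54750961 -0.28394949  0.14      ]
axis 0.135 [ 0.5448682  -0.28395146  0.135     ]
axis 0.178 [ 0.56758431 -0.2839345   0.178     ]
rim [ 0.50305738 -0.28434555  0.105     ] [ 0.4681583  -0.2868149   0.10731598] [ 0.5047141  -0.31941635  0.10776456] [ 0.50076841 -0.2485017   0.1068869 ]
wedge [array([ 0.4647, -0.1278,  0.034 ]), array([ 0.4578, -0.0766,  0.034 ]), array([ 0.6122, -0.0885,  0.004 ]), array([ 0.606 , -0.0476,  0.004 ])]
```

Run:
```python
from h import *
print(rel([.551,-.284,.20],Rt(0)),rel([.551,-.284,.128],Rt(0)))
```

```text
[ 0.0206  0.1221  0.0108 -0.0004  0.019  -0.0003] [ 0.0206  0.2121  0.0107 -0.0004  0.019  -0.0003]
```

Call:
move_arm(commands="0.021 0.06 0.011 0 0.019 0 1;0.021 0.12 0.011 0 0.019 0 1;0.021 0.15 0.011 0 0.019 0 1;0.021 0.18 0.011 0 0.019 0 1;0.021 0.212 0.011 0 0.019 0 1;0.021 0.212 0.011 0 0.019 0 1;0.021 0.212 0.011 0 0.019 0 1;0.021 0.212 0.011 0 0.019 0 1")

```text
time: 2.95
eef_pos: [0.5521, -0.284, 0.1311]
tool_rot: [-1.573, -0.003, -0.001]
wrist_force: [0.6, 0.7, 1.1]
grip_width: 0.0879
```

Run:
```python
from h import *
print(rel([.551,-.284,.128],Rt(0)),bot.sense()['eef_pos'])
```

```text
[-0.0014  0.0039 -0.      0.0006  0.0004  0.0008] [ 0.55214167 -0.28395942  0.13110305]
```

Good. Next I'll close with 25 N.

Call:
move_arm(commands="0 0.003 0 0 0 0 -1;0 0.003 0 0 0 0 -1;0 0.003 0 0 0 0 -1;0 0.003 0 0 0 0 -1;0 0.003 0 0 0 0 -1;0 0.003 0 0 0 0 -1;0 0.003 0 0 0 0 -1;0 0.003 0 0 0 0 -1;0 0.003 0 0 0 0 -1;0 0.003 0 0 0 0 -1", squeeze=30)

```text
time: 3.78
eef_pos: [0.5513, -0.2843, 0.1264]
tool_rot: [-1.571, -0.0, 0.0]
wrist_force: [0.8, 0.3, 0.5]
grip_width: 0.0237
```

Call:
move_arm(commands="0 0 0 0 0 0 -1;0 0 0 0 0 0 -1;0 0 0 0 0 0 -1;0 0 0 0 0 0 -1")

```text
time: 4.12
eef_pos: [0.5513, -0.2843, 0.1264]
tool_rot: [-1.571, -0.0, 0.0]
wrist_force: [0.2, 0.2, -0.0]
grip_width: 0.0107
```

Call:
move_arm(commands="0.0175 -0.033 0 0 0 0 -1;0.035 -0.066 0 0 0 0 -1;0.0525 -0.1 0 0 0 0 -1;0.07 -0.133 0 0 0 0 -1;0.07 -0.17 0 0 0 0 -1;0.07 -0.2 0 0 0 0 -1;0.07 -0.2 0 0 0 0 -1;0.07 -0.2 0 0 0 0 -1")

```text
time: 4.78
eef_pos: [0.6075, -0.2844, 0.2871]
tool_rot: [-1.572, -0.002, -0.001]
wrist_force: [-0.3, 0.3, -0.8]
grip_width: 0.0108
```

Run:
```python
from h import *
s=bot.sense();print(s['eef_pos'],s['joints'])
# rod vertical over rinse->cup; hold yaw 0, tilt 28
print(rel([.50,.0,.30],Rt(0,28)))
c=cap('wrist','w2');P=cloud(c);t=cap('top','top2');cv2.imwrite('pics/t2.png',cv2.resize(t['image'][200:320,360:520,::-1],None,fx=4,fy=4))
```

```text
[ 0.60751853 -0.28436165  0.28711969] [-6.12046586e-01  6.37383633e-01  8.83278904e-01  1.36627042e-05
  1.61901715e+00 -2.18325581e+00]
[-1.342e-01 -1.670e-02  3.555e-01  3.000e-04  2.000e-04 -1.551e-01]
```

View pics/w2.png

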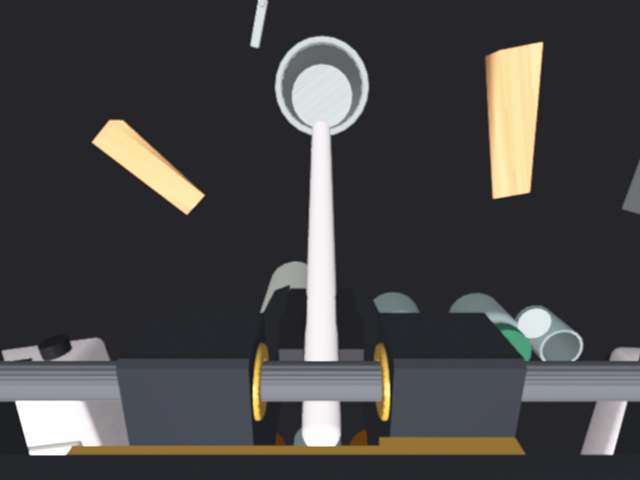

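The rod is gripped: lower end at (320,123), top at (320,430). The beaker is still upright at (322,86). Next I'll measure the rod in tool axes.

Run:
```python
from h import *
c=load('w2');P=cloud(c);s=bot.sense();A=R.from_rotvec(s['tool_rot'])
g=np.array([np.median(P[v,int(320-1+.0*v)-2:324],0) for v in range(130,285,5)])
m=g.mean(0);d=np.linalg.svd(g-m)[2][0];d*=np.sign(d[2])
n=c['origin']-m;n-=n@d*d;n/=np.linalg.norm(n);a=m-6e-3*n
print('dir',d,np.degrees(np.arccos(d[2])),'res',np.abs((g-m)-np.outer((g-m)@d,d)).max())
low=P[126,320];print('low end',low)
base=a+d*((low-a)@d-4e-3) # approx bottom end on axis
T=lambda p:A.inv().apply(p-s['eef_pos'])
print('bottom tool',T(base),'dir tool',A.inv().apply(d))
grasp=s['eef_pos']+[0,0,.019];print('dist bottom to grasp',(grasp-base)@d, 'perp', (grasp-base)-((grasp-base)@d)*d)
```

```text
dir [0.46294908 0.00095006 0.88638437] 27.577633659908276 res 0.00041341001238976577
low end [ 0.53345056 -0.2854916   0.1790846 ]
bottom tool [-0.06988557  0.11216001 -0.00150467] dir tool [ 0.46112978 -0.88733007  0.00216182]
dist bottom to grasp 0.1485938261626833 perp [ 0.00132391  0.00121249 -0.00069276]
```

Run:
```python
from h import *
c=load('w2');s=bot.sense();A=R.from_rotvec(s['tool_rot']);im=c['image'].astype(int)
print(im[114:134,320].tolist())
d=np.array([.46295,.00095,.88638]);g=s['eef_pos']+[0,0,.019]-np.array([.0013,.0012,-.0007])
for v in(121,123):
    r=ray(c,320,v);r/=np.linalg.norm(r)
    for L in np.arange(.13,.17,.004):
        q=g-d*L-c['origin'];print(v,L.round(3),round(np.linalg.norm(q-q@r*r)*1e3,2),end='; ')
    print()
print(rel([.50,.0,.30],Rt(0,27.6)))
```

```text
[[220, 225, 228], [223, 228, 230], [224, 229, 231], [223, 229, 231], [223, 228, 231], [219, 224, 226], [224, 224, 226], [244, 241, 243], [250, 247, 248], [250, 247, 249], [250, 247, 249], [250, 247, 249], [250, 247, 249], [250, 247, 249], [250, 247, 249], [250, 247, 249], [250, 247, 249], [250, 247, 249], [250, 247, 249], [250, 247, 249]]
121 0.13 14.99; 121 0.134 13.17; 121 0.138 11.36; 121 0.142 9.54; 121 0.146 7.73; 121 0.15 5.91; 121 0.154 4.09; 121 0.158 2.28; 121 0.162 0.46; 121 0.166 1.35; 121 0.17 3.17; 
123 0.13 13.82; 123 0.134 11.99; 123 0.138 10.16; 123 0.142 8.32; 123 0.146 6.49; 123 0.15 4.66; 123 0.154 2.82; 123 0.158 0.99; 123 0.162 0.84; 123 0.166 2.68; 123 0.17 4.51; 
[-1.337e-01 -1.820e-02  3.552e-01 -5.000e-04 -1.000e-04 -1.540e-01]
```

Run:
```python
from h import *
print(rel([.494,.134,.28],Rt(0,27.6)))
```

```text
[-1.411e-01  7.100e-03  5.227e-01 -5.000e-04 -1.000e-04 -1.540e-01]
```

Call:
move_arm(commands="0 -0.02 0.05 0 0 -0.04 -1;-0.14 -0.02 0.1 0 0 -0.08 -1;-0.14 -0.02 0.2 0 0 -0.12 -1;-0.14 -0.01 0.3 0 0 -0.154 -1;-0.141 0 0.4 0 0 -0.154 -1;-0.141 0.007 0.523 0 0 -0.154 -1;-0.141 0.007 0.523 0 0 -0.154 -1;-0.141 0.007 0.523 0 0 -0.154 -1;-0.141 0.007 0.523 0 0 -0.154 -1;-0.141 0.007 0.523 0 0 -0.154 -1;-0.141 0.007 0.523 0 0 -0.154 -1;-0.141 0.007 0.523 0 0 -0.154 -1")

```text
time: 5.88
eef_pos: [0.4924, 0.1375, 0.2792]
tool_rot: [-1.537, -0.379, -0.375]
wrist_force: [0.5, -0.5, -0.2]
grip_width: 0.011
```

Call:
move_arm(commands="0 0 0 0 0 0 -1;0 0 0 0 0 0 -1;0 0 0 0 0 0 -1")

```text
time: 6.13
eef_pos: [0.4942, 0.1335, 0.28]
tool_rot: [-1.538, -0.378, -0.378]
wrist_force: [1.2, 0.6, -1.2]
grip_width: 0.011
```

Run:
```python
from h import *
s=bot.sense();print(s['eef_pos'],s['joints'],s['grip_width'],rel([.494,.134,.28],Rt(0,27.6)))
c=cap('wrist','w3')
```

```text
[0.49418025 0.13351747 0.279962  ] [ 0.0451995   0.0250321   1.8074184  -0.02876052  0.82751133 -1.51147244] 0.010998884068473625 [-0.0002 -0.0001  0.0006  0.0001  0.0001  0.0002]
```

View pics/w3.png

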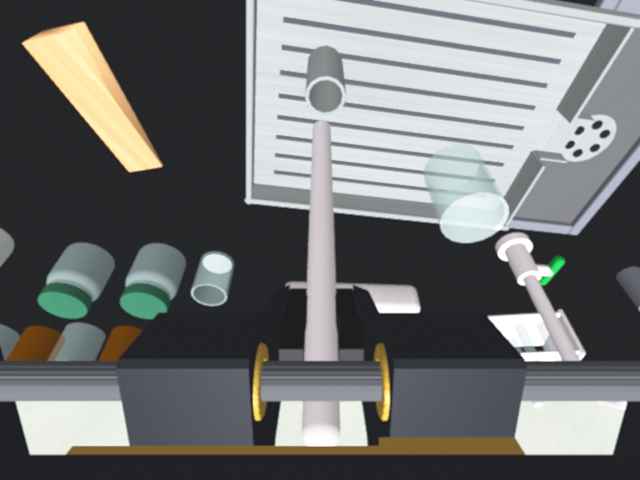

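Cup mouth ellipse centre at (325,95), rod's lower end at (322,121), wedge at (95,95).

Run:
```python
from h import *
c=load('w3');P=cloud(c);s=bot.sense()
print('cup@.085',atz(c,325,95,.085))
for u,v in((308,95),(342,95),(325,110),(325,78)):print('rim',P[v,u].round(4))
g=np.array([np.median(P[v,319:325],0) for v in range(128,285,5)])
m=g.mean(0);d=np.linalg.svd(g-m)[2][0];d*=np.sign(d[2]);n=c['origin']-m;n-=n@d*d;n/=np.linalg.norm(n);a=m-6e-3*n
print('rod dir',d)
for z in(.141,.085):print('axis',z,a+d*(z-a[2])/d[2])
e=ray(c,322,121);e/=np.linalg.norm(e)
L=min(np.arange(.10,.25,.001),key=lambda z:abs(np.linalg.norm(np.cross(a+d*(z-a[2])/d[2]-c['origin'],e))-.006)+(z>.2)); print('bottom z?',L-.006)
for p in ((247,201),(249,0)):print('tray edge pts',atz(c,*p,.047))
```

```text
cup@.085 [0.48690266 0.13624125 0.085     ]
rim [0.486  0.1231 0.087 ]
rim [0.4866 0.1494 0.0857]
rim [0.5012 0.1364 0.0806]
rim [0.4729 0.1361 0.0874]
rod dir [ 0.00458599 -0.00269951  0.99998584]
axis 0.141 [0.48415664 0.13337068 0.141     ]
axis 0.085 [0.48389982 0.13352186 0.085     ]
bottom z? 0.11400000000000002
tray edge pts [0.62152488 0.05224801 0.047     ]
tray edge pts [0.43105673 0.07949922 0.047     ]
```

Run:
```python
from h import *
for z in(.28,.24,.2,.165):print(rel([.4972,.1362,z]))
```

```text
[0.003  0.0019 0.0039 0.     0.     0.    ]
[-0.0202  0.0462  0.0039  0.      0.      0.    ]
[-0.0434  0.0904  0.0039  0.      0.      0.    ]
[-0.0637  0.1292  0.0039  0.      0.      0.    ]
```

Call:
move_arm(commands="0.003 0.002 0.004 0 0 0 -1;-0.02 0.046 0.004 0 0 0 -1;-0.032 0.068 0.004 0 0 0 -1;-0.0435 0.0905 0.004 0 0 0 -1;-0.052 0.107 0.004 0 0 0 -1;-0.059 0.12 0.004 0 0 0 -1;-0.0637 0.129 0.004 0 0 0 -1;-0.0637 0.129 0.004 0 0 0 -1;-0.0637 0.129 0.004 0 0 0 -1")

```text
time: 6.93
eef_pos: [0.4976, 0.1369, 0.1659]
tool_rot: [-1.537, -0.379, -0.38]
wrist_force: [0.3, -0.2, -0.3]
grip_width: 0.0106
```

Run:
```python
from h import *
print(rel([.4972,.1362,.161]),rel([.4972,.1362,.157]))
c=cap('wrist','w4')
P=cloud(c);g=np.array([np.median(P[v,319:325],0) for v in range(128,285,5)]);m=g.mean(0);d=np.linalg.svd(g-m)[2][0];print(d)
```

```text
[-0.0033  0.0052 -0.0008  0.      0.      0.    ] [-0.0056  0.0096 -0.0008  0.      0.      0.    ]
[ 0.08326068 -0.00295143  0.99652343]
```

View pics/w4.png

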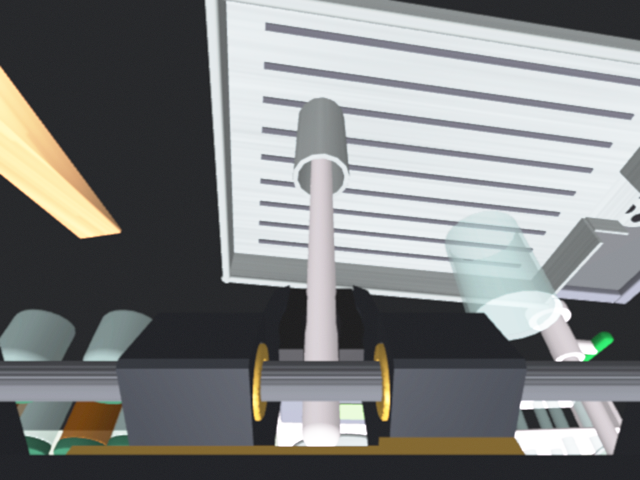

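The rod is inside the cup (mouth at (321,176)) and there's no force yet. I'll lower in small steps.

Call:
move_arm(commands="-0.0015 0.0025 0 0 0 0 -1;-0.0033 0.0052 0 0 0 0 -1;-0.0033 0.0052 0 0 0 0 -1")

```text
time: 7.23
eef_pos: [0.4968, 0.1373, 0.1607]
tool_rot: [-1.537, -0.379, -0.379]
wrist_force: [-0.6, -0.1, -0.7]
grip_width: 0.0105
```

Call:
move_arm(commands="-0.0015 0.0025 0 0 0 0 -1;-0.0023 0.0044 0 0 0 0 -1;-0.0023 0.0044 0 0 0 0 -1")

```text
time: 7.48
eef_pos: [0.4992, 0.1374, 0.1596]
tool_rot: [-1.536, -0.386, -0.385]
wrist_force: [-0.5, 0.9, 12.6]
grip_width: 0.0112
```

Call:
move_arm(commands="0 0 0 0 0 0 -0.5;0 0 0 0 0 0 0;0 0 0 0 0 0 0.5;0 0 0 0 0 0 1;0 0 0 0 0 0 1;0 0 0 0 0 0 1;0 0 0 0 0 0 1;0 0 0 0 0 0 1;0 0 0 0 0 0 1")

```text
time: 8.23
eef_pos: [0.4969, 0.1373, 0.1568]
tool_rot: [-1.537, -0.38, -0.379]
wrist_force: [0.9, 0.4, -0.6]
grip_width: 0.069
```

Call:
move_arm(commands="0 -0.02 0 0 0 0 1;0 -0.06 0 0 0 0 1;0 -0.1 0 0 0 0 1;0 -0.15 0 0 0 0 1;0 -0.2 0 0 0 0 1;0 -0.2 0 0 0 0 1;0 -0.2 0 0 0 0 1")

```text
time: 8.82
eef_pos: [0.4225, 0.1374, 0.3003]
tool_rot: [-1.536, -0.383, -0.382]
wrist_force: [0.6, 0.2, 0.0]
grip_width: 0.0883
```

Run:
```python
from h import *
s=bot.sense();print(s['eef_pos'],s['joints'],s['grip_width'])
c=cap('top','top3');t=cap('scene','sc3')
a=cv2.resize(c['image'][200:320,150:310,::-1],(640,480));b=cv2.resize(t['image'][170:320,310:510,::-1],(640,480))
cv2.imwrite('pics/chk.png',cv2.resize(np.hstack([a,b]),(800,300)))
P=cloud(c);w=(P[...,2]>.1)&(abs(P[...,0]-.487)<.06)&(abs(P[...,1]-.136)<.06)&(P[...,2]<.225)
p=P[w];print(len(p));i=np.argsort(-p[:,2]);print(p[i[:5]].round(4),p[i[-5:]].round(4))
```

```text
[0.42253074 0.13738829 0.30025397] [ 0.06745232 -0.15421885  1.92141131 -0.04008354  0.88753236 -1.48630263] 0.08827392956511232
102
[[0.51   0.1376 0.2197]
 [0.5101 0.1357 0.219 ]
 [0.5143 0.136  0.2171]
 [0.5083 0.1359 0.217 ]
 [0.5103 0.1399 0.2167]] [[0.493  0.1352 0.1071]
 [0.4932 0.1376 0.1041]
 [0.4976 0.1312 0.1037]
 [0.4955 0.1313 0.1028]
 [0.4934 0.1334 0.1028]]
```

View pics/chk.png

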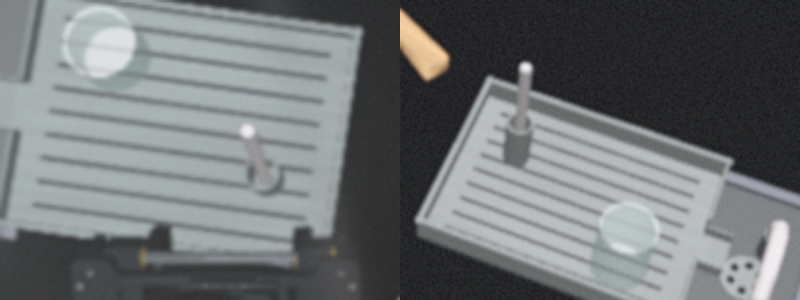

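The rod stands in the cup, leaning about 0.15 rad. Its top is at about 0.218 m, so its middle is at about 0.119 m (allowed 0.105–0.122). On to the wedge.

Run:
```python
from h import *
print(rel([.45,-.02,.30],Rt(-82)))
```

```text
[ 0.0321  0.0132 -0.1965 -0.1097  0.4461  0.1262]
```

Call:
move_arm(commands="0.032 0.013 -0.196 -0.11 0.446 0.126 1;0.032 0.013 -0.196 -0.11 0.446 0.126 1;0.032 0.013 -0.196 -0.11 0.446 0.126 1;0.032 0.013 -0.196 -0.11 0.446 0.126 1;0.032 0.013 -0.196 -0.11 0.446 0.126 1;0.032 0.013 -0.196 -0.11 0.446 0.126 1;0.032 0.013 -0.196 -0.11 0.446 0.126 1;0.032 0.013 -0.196 -0.11 0.446 0.126 1;0.032 0.013 -0.196 -0.11 0.446 0.126 1;0.032 0.013 -0.196 -0.11 0.446 0.126 1;0.032 0.013 -0.196 -0.11 0.446 0.126 1;0.032 0.013 -0.196 -0.11 0.446 0.126 1")

```text
time: 9.92
eef_pos: [0.4502, -0.0196, 0.2992]
tool_rot: [-1.271, 1.113, -1.107]
wrist_force: [-0.2, 0.6, 0.1]
grip_width: 0.0879
```

Run:
```python
from h import *
s=bot.sense();print(s['eef_pos'],s['joints'])
print(rel([.48,-.09,.26],Rt(-170.5)))
```

```text
[ 0.45015467 -0.01960078  0.299223  ] [-3.04543407e-01  1.08087047e-01  1.59359194e+00 -6.71889681e-05
  1.44410801e+00 -4.38545200e-01]
[0.0923 0.0488 0.0254 0.0014 0.4899 0.0005]
```

Call:
move_arm(commands="0.092 0.049 0.025 0 0.49 0 1;0.092 0.049 0.025 0 0.49 0 1;0.092 0.049 0.025 0 0.49 0 1;0.092 0.049 0.025 0 0.49 0 1;0.092 0.049 0.025 0 0.49 0 1;0.092 0.049 0.025 0 0.49 0 1;0.092 0.049 0.025 0 0.49 0 1;0.092 0.049 0.025 0 0.49 0 1;0.092 0.049 0.025 0 0.49 0 1;0.092 0.049 0.025 0 0.49 0 1;0.092 0.049 0.025 0 0.49 0 1;0.092 0.049 0.025 0 0.49 0 1")

```text
time: 10.92
eef_pos: [0.48, -0.0898, 0.2599]
tool_rot: [-0.219, 2.116, -2.114]
wrist_force: [-0.2, 0.3, 0.8]
grip_width: 0.088
```

Call:
move_arm(commands="0 0 0 0 0.02 0 1;0 0 0 0 0 0 1;0 0 0 0 0 0 1")

```text
time: 11.17
eef_pos: [0.48, -0.0898, 0.2601]
tool_rot: [-0.227, 2.111, -2.109]
wrist_force: [0.8, 0.4, 0.6]
grip_width: 0.0881
```

Run:
```python
from h import *
s=bot.sense();print(s['eef_pos'],s['joints'],R.from_rotvec(s['tool_rot']).as_matrix()[:,0])
c=cap('wrist','w5');P=cloud(c);hsv=cv2.cvtColor(c['image'],cv2.COLOR_RGB2HSV)
m=((hsv[...,0]>8)&(hsv[...,0]<25)&(hsv[...,1]>60)&(hsv[...,2]>90)&(P[...,2]<.06)).astype(np.uint8)
k,l,st,ce=cv2.connectedComponentsWithStats(m)
for i in range(1,k):
    if st[i,4]<1500: continue
    p=P[l==i];print(i,st[i],ce[i].round())
    # fit slope plane on top surface
    A=np.c_[p[:,:2],np.ones(len(p))];x=np.linalg.lstsq(A,p[:,2],rcond=None)[0]
    for _ in range(5):
        r=p[:,2]-A@x;g=abs(r)<.0025;x=np.linalg.lstsq(A[g],p[g,2],rcond=None)[0]
    q=p[g];rect=cv2.minAreaRect(q[:,:2].astype(np.float32));b=cv2.boxPoints(rect)
    print('grad',x[:2],np.linalg.norm(x[:2]),'yaw thin',np.degrees(np.arctan2(-x[1],-x[0])),rect);print(np.c_[b,b@x[:2]+x[2]].round(4))
    u=-x[:2]/np.linalg.norm(x[:2])
    for h in(.034,.030,.004):print('line h',h,'s',(h-x[2])/-np.linalg.norm(x[:2]))
```

```text
[ 0.48001434 -0.08979921  0.26010163] [-4.25204935e-01  2.16908839e-01  1.56634290e+00 -3.85566235e-04
  1.36028412e+00  9.33150290e-01] [-0.97750034 -0.21092627  0.00178575]
1 [ 302   61   49  163 3968] [325. 145.]
grad [-0.19818975 -0.03153608] 0.200683091251178 yaw thin 9.041144427086424 ((0.5352545380592346, -0.08199368417263031), (0.1518179029226303, 0.04005574434995651), 10.189937591552734)
[[ 0.457  -0.0757  0.035 ]
 [ 0.4641 -0.1151  0.0348]
 [ 0.6135 -0.0883  0.0044]
 [ 0.6064 -0.0489  0.0045]]
line h 0.034 s 0.44442692703516257
line h 0.03 s 0.4643588504227366
line h 0.004 s 0.5939163524419675
```

Run:
```python
from h import *
print(rel([.4812,-.0917,.10],Rt(190.2)),rel([.4812,-.0917,.006],Rt(190.2)))
```

```text
[-1.200e-03  2.005e-01  2.800e-03  2.000e-04  1.020e-02  5.000e-04] [-1.40e-03  3.18e-01  2.90e-03  2.00e-04  1.02e-02  5.00e-04]
```

Call:
move_arm(commands="-0.001 0.05 0.003 0 0.0102 0 1;-0.001 0.1 0.003 0 0.0102 0 1;-0.001 0.15 0.003 0 0.0102 0 1;-0.001 0.2 0.003 0 0.0102 0 1;-0.001 0.24 0.003 0 0.0102 0 1;-0.001 0.27 0.003 0 0.0102 0 1;-0.001 0.29 0.003 0 0.0102 0 1;-0.001 0.305 0.003 0 0.0102 0 1;-0.001 0.317 0.003 0 0.0102 0 1;-0.001 0.317 0.003 0 0.0102 0 1;-0.001 0.317 0.003 0 0.0102 0 1")

```text
time: 12.13
eef_pos: [0.4816, -0.0921, 0.0082]
tool_rot: [-0.189, 2.127, -2.129]
wrist_force: [-0.4, -0.3, -0.2]
grip_width: 0.0883
```

Run:
```python
from h import *
s=bot.sense();print(s['joints']);print(rel([.4812,-.0917,.005],Rt(190.2)))
```

```text
[-4.28192764e-01  5.60303467e-01  1.82966582e+00 -5.17743335e-04
  7.51006648e-01  9.65036110e-01]
[ 0.0004  0.004  -0.0005 -0.0002 -0.     -0.0001]
```

Call:
move_arm(commands="0 0.003 0 0 0 0 -1;0 0.003 0 0 0 0 -1;0 0.003 0 0 0 0 -1;0 0.003 0 0 0 0 -1;0 0.003 0 0 0 0 -1;0 0.003 0 0 0 0 -1;0 0.003 0 0 0 0 -1;0 0.003 0 0 0 0 -1;0 0.003 0 0 0 0 -1;0 0.003 0 0 0 0 -1", squeeze=35)

```text
time: 12.97
eef_pos: [0.4818, -0.0922, 0.0062]
tool_rot: [-0.189, 2.126, -2.129]
wrist_force: [-0.5, -0.1, 1.2]
grip_width: 0.0397
```

Run:
```python
from h import *
s=bot.sense();print(s['grip_width'],s['eef_pos'],s['wrist_force']);print(rel(s['eef_pos']+[0,0,.008]),rel([.494,-.083,s['eef_pos'][2]+.008],Rt(-97.6)))
```

```text
0.03972148208028266 [ 0.48177942 -0.09215182  0.0062081 ] [-0.52485963 -0.13416749  1.20126407]
[-0.   -0.01  0.    0.    0.    0.  ] [-1.710e-02 -1.000e-02 -8.500e-03 -6.000e-04 -4.009e-01 -1.000e-04]
```

Call:
move_arm(commands="0 -0.01 0 0 0 0 -1;-0.005 -0.01 -0.002 0 -0.04 0 -1;-0.017 -0.01 -0.008 0 -0.08 0 -1;-0.017 -0.01 -0.008 0 -0.12 0 -1;-0.017 -0.01 -0.008 0 -0.16 0 -1;-0.017 -0.01 -0.008 0 -0.2 0 -1;-0.017 -0.01 -0.008 0 -0.24 0 -1;-0.017 -0.01 -0.008 0 -0.28 0 -1;-0.017 -0.01 -0.008 0 -0.32 0 -1;-0.017 -0.01 -0.008 0 -0.36 0 -1;-0.017 -0.01 -0.008 0 -0.401 0 -1;-0.017 -0.01 -0.008 0 -0.401 0 -1")

```text
time: 13.97
eef_pos: [0.494, -0.0834, 0.0145]
tool_rot: [-1.146, 1.301, -1.304]
wrist_force: [-0.4, -0.6, -1.7]
grip_width: 0.0398
```

Call:
move_arm(commands="0 0 0 0 0 0 -1;0 0 0 0 0 0 -1")

```text
time: 14.13
eef_pos: [0.494, -0.0834, 0.0143]
tool_rot: [-1.141, 1.307, -1.31]
wrist_force: [-0.2, -0.1, -0.5]
grip_width: 0.0395
```

Run:
```python
from h import *
s=bot.sense();print(s['eef_pos'],s['joints'],s['grip_width'],s['wrist_force']);print(rel([.494,-.083,.0062],Rt(-97.6)))
c=cap('top','top6');cap('wrist','w6')
P=cloud(c)
hsv=cv2.cvtColor(c['image'],cv2.COLOR_RGB2HSV)
m=((hsv[...,0]>8)&(hsv[...,0]<25)&(hsv[...,1]>80)&(hsv[...,2]>120)).astype(np.uint8)
k,l,st,ce=cv2.connectedComponentsWithStats(m)
for i in range(1,k):
    if st[i,4]>60: 
        p=P[l==i];print(st[i],ce[i].round(),p.min(0).round(3),p.max(0).round(3))
cv2.imwrite('pics/t6.png',cv2.resize(c['image'][200:310,230:380,::-1],(750,550),interpolation=cv2.INTER_CUBIC))
```

```text
[ 0.49401525 -0.08338876  0.01432478] [-4.01295073e-01  5.64708794e-01  1.79626443e+00 -5.53004079e-04
  7.78863654e-01 -2.64931039e-01] 0.03949718868609295 [-0.23356421 -0.05797862 -0.48869946]
[-0.0005  0.0102 -0.0001 -0.0005 -0.0011  0.0003]
[492 213  49  44 816] [516. 235.] [ 0.376 -0.531 -0.007] [0.632 0.026 1.359]
[295 253  31  22 532] [310. 263.] [ 0.485 -0.021 -0.008] [0.534 0.049 0.267]
```

View pics/t6.png

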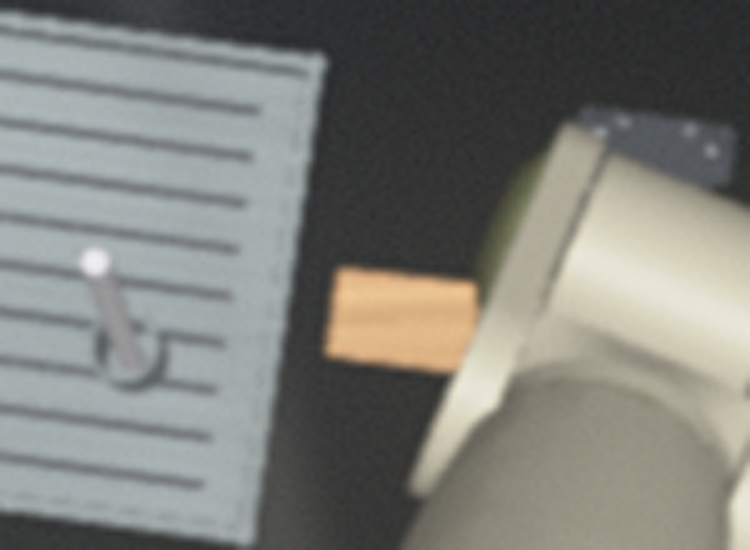

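The wedge is held, its tip at (331,312), square to the tray end and near its middle (the tray corners are at (325,58) and (255,543)). I'll lower it to the bench and slide in.

Call:
move_arm(commands="0 0.005 0 0 0 0 -1;0 0.0102 0 0 0 0 -1;0 0.0102 0 0 0 0 -1;0 0.0102 0 0 0 0 -1")

```text
time: 14.57
eef_pos: [0.4941, -0.0835, 0.0059]
tool_rot: [-1.143, 1.305, -1.308]
wrist_force: [-0.3, -0.0, 3.2]
grip_width: 0.0396
```

Run:
```python
from h import *
s=bot.sense();print(s['wrist_force'],s['eef_pos'])
for h in(.1,.063):
    p=np.array([.5138,.0665])-h*np.array([.132,.991]);print(rel([*p,.0062],Rt(-97.6)))
```

```text
[-0.25398174 -0.00666811  3.23553981] [ 0.49406607 -0.08346556  0.00589575]
[-0.0641 -0.0004 -0.0003 -0.0005 -0.0002  0.0003]
[-0.1103 -0.0005 -0.0004 -0.0005 -0.0002  0.0003]
```

Call:
move_arm(commands="-0.015 0 0 0 0 0 -1;-0.03 0 0 0 0 0 -1;-0.045 0 0 0 0 0 -1;-0.06 0 0 0 0 0 -1;-0.06 0 0 0 0 0 -1;-0.06 0 0 0 0 0 -1", squeeze=45)

```text
time: 15.07
eef_pos: [0.5003, -0.0345, 0.0059]
tool_rot: [-1.144, 1.304, -1.306]
wrist_force: [0.7, 2.1, 3.2]
grip_width: 0.0398
```

Call:
move_arm(commands="-0.004 0 0 0 0 0 -1;-0.008 0 0 0 0 0 -1;-0.012 0 0 0 0 0 -1;-0.016 0 0 0 0 0 -1;-0.016 0 0 0 0 0 -1")

```text
time: 15.48
eef_pos: [0.5021, -0.0227, 0.0059]
tool_rot: [-1.143, 1.305, -1.307]
wrist_force: [-0.1, 1.9, 1.8]
grip_width: 0.0394
```

Call:
move_arm(commands="-0.004 0 0 0 0 0 -1;-0.008 0 0 0 0 0 -1;-0.012 0 0 0 0 0 -1;-0.016 0 0 0 0 0 -1;-0.016 0 0 0 0 0 -1")

```text
time: 15.9
eef_pos: [0.5038, -0.011, 0.0059]
tool_rot: [-1.144, 1.304, -1.308]
wrist_force: [0.1, -6.9, 0.7]
grip_width: 0.0399
```

Call:
move_arm(commands="-0.004 0 0 0 0 0 -1;-0.008 0 0 0 0 0 -1;-0.012 0 0 0 0 0 -1;-0.016 0 0 0 0 0 -1;-0.02 0 0 0 0 0 -1;-0.02 0 0 0 0 0 -1;-0.02 0 0 0 0 0 -1")

```text
time: 16.48
eef_pos: [0.5059, 0.0047, 0.0059]
tool_rot: [-1.144, 1.304, -1.308]
wrist_force: [-0.1, -6.7, 1.2]
grip_width: 0.04
```

Run:
```python
from h import *
s=bot.sense();print(s['eef_pos'],s['wrist_force'],R.from_rotvec(s['tool_rot']).as_matrix()[:,1])
a=load('top0');c=cap('top','top7');P0,P1=cloud(a),cloud(c)
# per-pixel height change on tray floor vs y (tray length)
m=np.zeros((480,640),bool);m[200:300,165:285]=1
d=(P1-P0)[...,2];ok=m&(abs(P0[...,2]-.02)<.012)&(abs(d)<.02)
t=(P0[...,:2]-np.array([.5138,.0665]))@np.array([.132,.991])  # distance from lift edge
k=np.polyfit(t[ok],d[ok],1);print('n',ok.sum(),'rise at edge,foot(25),spout foot(275) mm',[round(1e3*np.polyval(k,x),2) for x in(0,.025,.275)])
w=load('w6');e=cap('wrist','w7')
cv2.imwrite('pics/f7.png',np.hstack([cv2.resize(e['image'][...,::-1],(400,300)),cv2.resize(c['image'][180:320,100:310,::-1],(400,300))]))
p=P1[(P1[...,2]>.19)&(P1[...,2]<.24)&(abs(P1[...,0]-.5)<.06)&(abs(P1[...,1]-.14)<.05)];print('rodtop',p.mean(0) if len(p) else 0)
```

```text
[0.50593137 0.00474232 0.00590625] [-0.07063439 -6.65833517  1.15146065] [ 0.00149266 -0.00215027 -0.99999657]
n 9012 rise at edge,foot(25),spout foot(275) mm [np.float64(4.63), np.float64(4.2), np.float64(-0.04)]
rodtop [0.50988692 0.14231638 0.21166119]
```

View pics/f7.png

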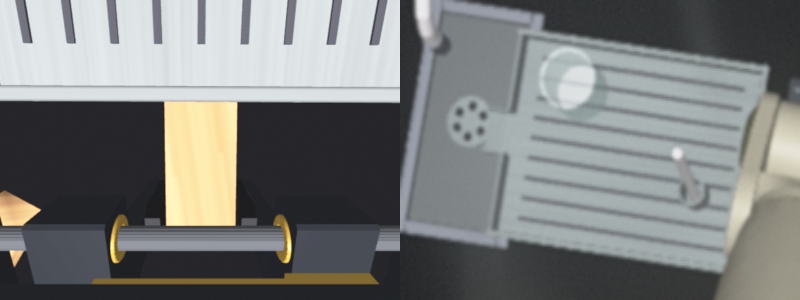

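Call:
move_arm(commands="0 0 0 0 0 0 -1;0 0 0 0 0 0 -1;0 0 0 0 0 0 -1;0 0 0 0 0 0 -1;0 0 0 0 0 0 -1;0 0 0 0 0 0 -1")

```text
time: 17.08
eef_pos: [0.5059, 0.0048, 0.0059]
tool_rot: [-1.144, 1.304, -1.308]
wrist_force: [-0.8, -6.2, 1.2]
grip_width: 0.0392
```

Run:
```python
from h import *
a=load('top0');c=cap('top','top8');P0,P1=cloud(a),cloud(c)
m=np.zeros((480,640),bool);m[200:300,165:285]=1
d=(P1-P0)[...,2];ok=m&(abs(P0[...,2]-.02)<.012)&(abs(d)<.02)
q=P0[...,:2]-np.array([.5138,.0665]);t=q@np.array([.132,.991]);x=q@np.array([.991,-.132])
k=np.linalg.lstsq(np.c_[t[ok],x[ok],np.ones(ok.sum())],d[ok],rcond=None)[0]
f=[1e3*(k@[T,X,1]) for T,X in((.025,-.085),(.025,.085),(.275,-.085),(.275,.085))];print(np.round(f,2))
s=bot.sense();print(s['time'],s['wrist_force'],s['grip_width'])
if all(2.3<v<8 for v in f[:2]) and all(abs(v)<1.5 for v in f[2:]): print(bot.close_job())
```

```text
[ 4.22  4.1   0.07 -0.05]
17.1333 [-0.30418887 -7.14903468  1.14917579] 0.03944066876229147
the job is handed in; nothing more can be done
None
```

The job is handed in at about 17 s of the 67 s allowed. The stirring rod stands on the floor of the holder cup. The largest wedge is held flat under the tray's end away from the spout, still gripped, with the tray resting on it.

Last checks:
- **Tray:** the two lift-end feet were up about 4.2 mm and 4.1 mm, measured by comparing depth images before and after. The two spout-end feet stayed within 0.1 mm of the bench. In the last picture the spout was still over the trough.
- **Wedge:** it was gripped at 39 mm opening with a 45 N squeeze. The push back from the tray was about 7 N. The finger direction was within 0.003 rad of vertical, but I did not measure the wedge's own tilt.
- **Rod:** just after I let go it leaned about 0.15 rad, within the 0.3 allowed, with its middle at about 0.119 m (allowed 0.105–0.122 m). The last pictures still showed it in the cup. I did not re-measure its lean after the tray was raised.
- **Other things:** the rinse beaker was still upright after the rod came out. I did not measure the bystanders' positions again, but saw no contact with any of them.

One disagreement: the two fixed cameras differed by about 6–7 mm on the cup and tray corners. I settled the cup with a close wrist view, and found where the wedge met the tray from the contact force.

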